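Put the bench reagents back in the holders that fit them

TASK

Tidy the bench: put the amber dropper bottle in the smallest round saucer, the white plastic bottle in the middle-sized one, the orange-capped glass bottle in the largest one, and the blue tube rack lengthways in the rectangular tray. Each must end up released, upright and standing flat on the floor of its holder, inside the rim. Do not tip any of them over, and leave the two timers lying at the sides where they are.

Things in the scene. Friction and masses are not known exactly. Their poses are not given: they have to be found in the camera images.
- dropper_bottle: small amber dropper bottle with a black rubber teat, 27 mm diameter, 78 mm high, 45 g. Origin: centre of its underside, z up. Round body 27 mm wide from 0 to 48 mm above the origin, narrower above: grip the body.
- white_bottle: off-white plastic bottle with a ribbed white cap, body 47 mm diameter, 105 mm high, about 0.14 kg. Origin: centre of its underside, z up. The straight part of the body reaches 75 mm above the origin: grip the body there.
- glass_bottle: clear glass bottle with a wide orange screw cap, body 64 mm diameter, 137 mm high, 0.32 kg. Origin: centre of its underside, z up. The ribbed cap is 49 mm wide and reaches from 108 to 137 mm above the origin: grip it there; the neck below it is narrower.
- tube_rack: blue block rack of small capped tubes, 60 mm along its x, 100 mm along its y, solid up to 30 mm, tube caps to 35 mm; 90 g. Origin: centre of its underside, z up. Grip it across its 60 mm width (along its x) high enough that the fingers stay above the 10 mm rim of the tray.
- small_saucer: smallest round grey saucer, inside 42 mm wide, outside 50 mm, rim 14 mm high, inner floor (dark pad) 4 mm above the bench. Fixed on the bench. Origin: centre of its underside on the bench, z up.
- medium_saucer: middle-sized round grey saucer, inside 60 mm wide, outside 68 mm, rim 14 mm high, inner floor (dark pad) 4 mm above the bench. Fixed on the bench. Origin: centre of its underside on the bench, z up.
- large_saucer: largest round grey saucer, inside 80 mm wide, outside 88 mm, rim 14 mm high, inner floor (dark pad) 4 mm above the bench. Fixed on the bench. Origin: centre of its underside on the bench, z up.
- tray: rectangular grey tray, inside 76 mm along its x and 116 mm along its y, outside 84 x 124 mm, rim 10 mm high, inner floor (dark pad) 4 mm above the bench. Fixed on the bench, turned by up to 15 degrees. Origin: centre of its underside on the bench, z up. Fixed obstacles beyond the work: a brown shaker 0.18 m high whose knobs reach out to x = 0.54 and whose sides stand at y = -0.16 and 0.17, and left of it a water bath from x = 0.59; do not carry things into them.
- timer: off-white bench timer lying flat at the left end of the work, 63 x 99 x 20 mm, loose; a bystander, to be left alone. Origin: centre of its underside, z up; its y is its long side.
- grey_timer: light grey timer with a large dark display lying flat at the right of the work, 98 (its x) x 82 x 23 mm, loose; a bystander, to be left alone. Origin: centre of its underside, z up.

How it is judged:
By the outcome, as a careful person would: the job done as asked, in the order asked, and still so for the second after the job is handed in, with the robot touching nothing.
It also fails if it takes over 122 s, if anything falls off the work surface, if the arm or the gripper's body presses on something with over 40 N, if the wrist force passes 120 N, or if a joint passes its speed limit or range.

ROBOT

A 6-joint arm with a two-finger parallel gripper is mounted at the origin on a cart in front of the work surface, level with it; the furniture and walls round the work are solid. World frame = base frame: x ahead of the robot, y to its left, z up, the work surface at z = 0. Lengths are in m, angles in degrees, forces in N, time in s.
With the tool pointing down it reaches from about 0.4 to 0.825 m from the base axis. Payload 7 kg.
Tool frame: the origin (TCP) lies at the centre of the arm's flange, where the gripper is bolted on; the fingertips stand 178 mm ahead of it and the grasp point (between the pads) lies 159 mm ahead of it (tip_reach is the distance from the TCP to the fingertips, in m); z points along the fingers, y is the line along which they close (so a half turn about z gives the same grasp; the last joint's range is limited). The gripper opens to 88 mm and grips with 3 to 60 N. Pads are 19 mm wide; open, the fingers measure 130 mm over their backs; the gripper's body (78 mm by 193 mm) begins 47 mm behind the grasp point.
Start: joints at [16.507, 20.546, 0.682, 0, -70.136, -16.507], TCP at [0.675, -0, 0.405] pointing down, gripper open.
Joint ranges: [-176.03, 176.03], [-82.01, 121.73], [-58.28, 71.71], [-173.87, 95.51], [-174.79, -0.11], [-173.66, 173.66]. Speed limits (degrees/s): [136.94, 136.94, 172.46, 180, 180, 180].

INTERFACE

Orientations are given as [roll, pitch, yaw] about the fixed x, y, z axes, in that order (R = Rz(yaw) Ry(pitch) Rx(roll)).
In Python, from plant import * gives the robot as it stands.
- The arm moves only by the shell command python3 -m handwheel 'ROWS'. ROWS is JSON, a list of rows, each a list of 7 numbers: the opening, from -1 (shut) to 1 (fully open), then the shift along the tool's x, y, z as a fraction of full scale, then the turn, a rotation vector about the tool's x, y, z as a fraction of full scale. A call has 1 to 5 rows; each row shifts and turns the commanded pose from where the row before left it, along the tool's axes as they then stand; what a row does not reach is not made up. Full scale, the value 1, is 0.025 m for a shift and 6 degrees for a turn. A row lasts 1/8 s, in which the tool goes at most 62.5 mm and 10.7 degrees, less where a joint would pass 70% of its speed; a pose out of reach is approached as far as the arm can. A call with a number of a shift or a turn outside -1 to 1 is refused whole. A call with a gripper value outside its range is refused whole. The fingers move at their own pace and stop on an object; the grip force is fixed at half the most. Time passes only in rows, so rows that do not move let the fingers close. It gives the time, the measured TCP pose, the force, the opening and the grip force at its end, in the units of the state.
- get_obs(): the state, without advancing time (a new reading comes with each control period).
- snapshot(name): name is "scene" or "side" or "wrist"; returns a dict with "color" (384x512x3 uint8, red, green, blue), "fx", "fy", "cx", "cy" (pixels), "R" (3x3) and "t" (3): a world point X has camera coordinates R X + t; the wrist camera has in their place "tool_from_camera" (4x4, takes a point from camera to tool coordinates, whose origin is the TCP and whose axes are the flange's). Camera axes: x right, y down, z forward; pixel columns grow to the right and rows downward; lengths in m; the calibration is good to about 2 mm. A picture is of the moment at which its call begins: read the wrist's pose just before it. There is no depth.
- close_job(): hands the job in; it is judged then, once.
The state is a dict: "clock": time; "joint_pos": joint angles; "qvel": joint speeds; "tau": joint torques, N m; "tool_pos": TCP position; "orientation": TCP orientation; "force": force on the tool from outside, world axes, zero at the start; "moment": the same for the moment, N m; "opening": finger opening in m; "gripper_force": force on a finger pad.
Only numpy, scipy, OpenCV 4.12 (cv2) and the standard library are available. Lean on these libraries where they do the work, as an engineer would, in place of code of your own. Each camera call takes 0.05 s, during which the arm holds its last target. There are 200 camera calls.

## Working session

There is one attempt and no reset: what is moved stays moved. The work goes in short steps, Python scripts to look and compute and a shell command to move; the robot and the scene stay as the last step left them, time stands still between calls to the robot, and variables do not carry over. Pictures are saved under pics/ and viewed, at most 14 in all, crops included, and the job is handed in when it is done.

```bash
mkdir -p pics; ls; cat > h.py <<'E'
import numpy as np, cv2, json
from scipy.spatial.transform import Rotation as Ro
from plant import *
def take(n,f=None):
    o=get_obs(); s=snapshot(n)
    if n=="wrist":
        T=np.eye(4); T[:3,:3]=Ro.from_euler('xyz',o["orientation"],degrees=True).as_matrix(); T[:3,3]=o["tool_pos"]
        M=T@np.array(s["tool_from_camera"]); C=M[:3,3]; D=M[:3,:3]
    else:
        R=np.array(s["R"]); D=R.T; C=-R.T@np.array(s["t"])
    s["C"]=C; s["D"]=D
    if f: cv2.imwrite("pics/"+f,cv2.cvtColor(s["color"],cv2.COLOR_RGB2BGR))
    return s
def ray(s,u,v):
    d=s["D"]@np.array([(u-s["cx"])/s["fx"],(v-s["cy"])/s["fy"],1.]); return s["C"],d
def onz(s,u,v,z):
    C,d=ray(s,u,v); return C+d*(z-C[2])/d[2]
def proj(s,X):
    c=s["D"].T@(np.array(X)-s["C"]); return np.array([s["fx"]*c[0]/c[2]+s["cx"],s["fy"]*c[1]/c[2]+s["cy"]])
def tri(s1,p1,s2,p2):
    a,d=ray(s1,*p1); b,e=ray(s2,*p2); A=np.stack([d,-e],1); k=np.linalg.lstsq(A,b-a,rcond=None)[0]
    return (a+k[0]*d+b+k[1]*e)/2, np.linalg.norm(a+k[0]*d-b-k[1]*e)
E
python3 - <<'E'
from h import *
np.set_printoptions(precision=3,suppress=True)
ims=[]
for n in ["scene","side","wrist"]:
    s=take(n,n+"0.png"); print(n,s["C"],s["D"][:,2],s["fx"])
o=get_obs();print(o["tool_pos"],o["orientation"],o["opening"],o["clock"])
s=snapshot("wrist");print(np.array(s["tool_from_camera"]))
E
```

```text
pics
scene [-0.335 -1.475  1.192] [ 0.405  0.723 -0.56 ] 470.6856660848208
side [-0.568 -0.477  0.563] [ 0.835  0.358 -0.418] 381.63037503667056
wrist [ 0.674 -0.067  0.384] [-0.002  0.251 -0.968] 283.6815216195439
[ 0.675 -0.     0.404] [179.926  -0.009 -90.006] 0.08739425153125918 0.15
[[-0.001 -0.968 -0.252  0.067]
 [ 1.    -0.001  0.001  0.001]
 [-0.001 -0.252  0.968  0.02 ]
 [ 0.     0.     0.     1.   ]]
```

View pics/scene0.png

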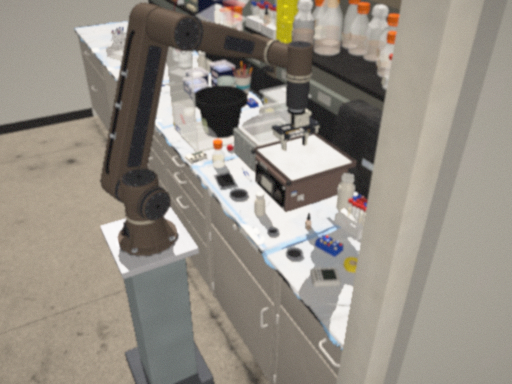

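View pics/side0.png

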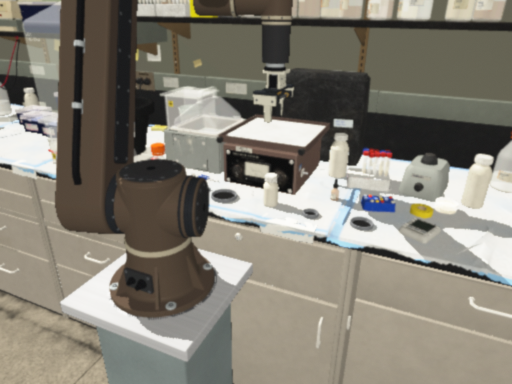

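View pics/wrist0.png

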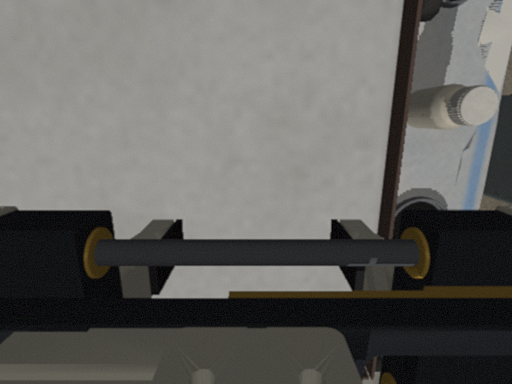

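The scene and side views show four dark pads. In the scene view they are at about (225,181), (239,195), (273,231) and (295,254). The white bottle is at (260,206), the dropper at (309,222), the rack at (329,245) and the orange cap at (217,145). The wrist view shows the shaker top, with the white bottle at (470,105). Next I'll cast these pixels onto the bench and zoom in.

```bash
python3 - <<'E'
from h import *
np.set_printoptions(precision=3,suppress=True)
a=take("scene");b=take("side")
P=dict(pad1=(225,181),pad2=(239,195),pad3=(273,231),pad4=(295,254),white=(260,215),drop=(309,229),rack=(329,248),glass=(219,168),gtimer=(325,276),otimer=(199,156))
for k,v in P.items(): print(k,onz(a,*v,0.004))
Q=dict(pad=(223,196),sm=(312,213),md=(362,223),white=(270,205),drop=(335,199),rack=(378,208),gt=(421,232))
for k,v in Q.items(): print(k,onz(b,*v,0.004))
A=cv2.resize(a["color"][135:295,185:365],(720,640),interpolation=cv2.INTER_CUBIC)[:600]
cv2.imwrite("pics/a1.png",A[...,::-1])
B=cv2.resize(b["color"][130:260,130:450],(800,325),interpolation=cv2.INTER_CUBIC); cv2.imwrite("pics/b1.png",B[...,::-1])
E
```

```text
pad1 [0.443 0.213 0.004]
pad2 [0.448 0.079 0.004]
pad3 [ 0.451 -0.214  0.004]
pad4 [ 0.453 -0.373  0.004]
white [ 0.457 -0.096  0.004]
drop [ 0.586 -0.273  0.004]
rack [ 0.587 -0.407  0.004]
glass [0.469 0.333 0.004]
gtimer [ 0.483 -0.524  0.004]
otimer [0.43  0.488 0.004]
pad [0.444 0.083 0.004]
sm [ 0.454 -0.223  0.004]
md [ 0.457 -0.375  0.004]
white [ 0.449 -0.085  0.004]
drop [ 0.582 -0.265  0.004]
rack [ 0.576 -0.405  0.004]
gt [ 0.476 -0.537  0.004]
```

View pics/a1.png

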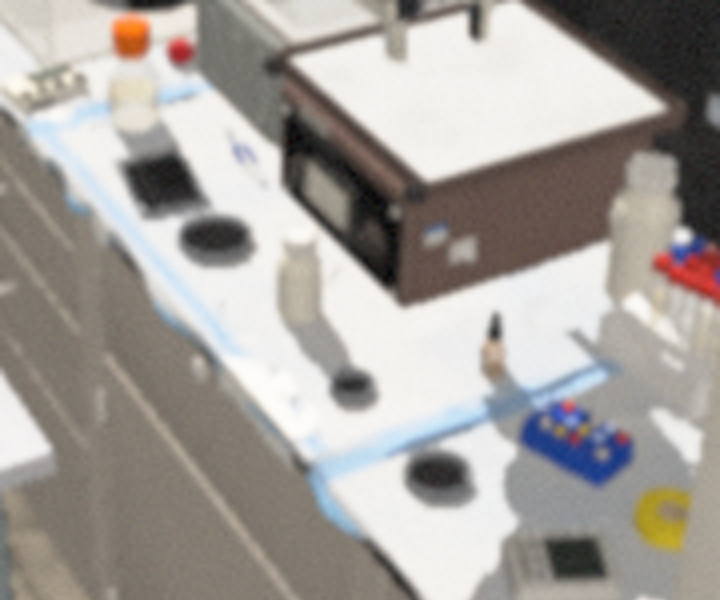

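The zoom clears up the layout. From left to right along y there is the glass bottle, the tray (about y=0.21), the large saucer (0.08), the white bottle (−0.09), the small saucer (−0.22) and the medium saucer (−0.375). The dropper (y=−0.27) and the rack (−0.405) sit further back at x≈0.585. I'll move above the dropper first.

```bash
python3 -m handwheel '[[1,1,0.3,0,0,0,0],[1,1,0.3,0,0,0,0],[1,1,0.3,0,0,0,0],[1,1,0.3,0,0,0,0],[1,1,0.3,0,0,0,0]]'
python3 -m handwheel '[[1,1,0.4,0,0,0,0],[1,1,0.4,0,0,0,0],[1,1,0.4,0.3,0,0,0],[1,1,0.4,0.3,0,0,0],[1,1,0.4,0.4,0,0,0]]'
python3 -m handwheel '[[1,0.8,0,0.4,0,0,0],[1,0,0,0,0,0,0]]'
cat > look.py <<'E'
from h import *
import sys
np.set_printoptions(precision=4,suppress=True)
s=take("wrist",sys.argv[1]); hsv=cv2.cvtColor(s["color"],cv2.COLOR_RGB2HSV)
np.savez("last.npz",**{k:s[k] for k in ["color","C","D","fx","fy","cx","cy"]})
o=get_obs(); print(o["clock"],np.array(o["tool_pos"]),np.array(o["orientation"]),o["opening"],np.array(o["force"]))
E
python3 look.py w1.png
```

```text
clock: 0.92
tool_pos: [0.6367, -0.1272, 0.4048]
orientation: [-180.0, 0.0, -90.0]
force: [0.8, 0.3, 0.8]
opening: 0.0876
gripper_force: 0.0
clock: 1.55
tool_pos: [0.5865, -0.252, 0.3798]
orientation: [-180.0, -0.0, -90.0]
force: [-0.6, -0.4, -0.6]
opening: 0.0876
gripper_force: 0.0
clock: 1.8
tool_pos: [0.587, -0.2718, 0.3685]
orientation: [179.9, 0.0, -90.1]
force: [0.5, 0.5, 0.0]
opening: 0.0875
gripper_force: 0.0
1.85 [ 0.5874 -0.2711  0.3691] [179.9508   0.0067 -90.0879] 0.08754543357290034 [-0.0455  0.0204 -0.6373]
```

View pics/w1.png

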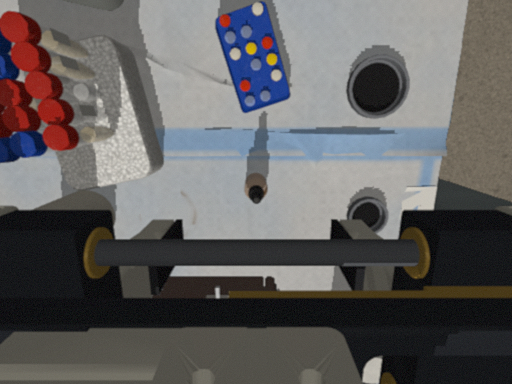

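The wrist view shows the dropper teat at (257,192), the rack at (253,57) turned slightly, the medium pad at (378,86) and the small pad at (366,212). A tube stand at the left edge reaches (160,160). Next I'll measure with masks.

```bash
cat >> h.py <<'E'
def blob(mask,box):
    u0,u1,v0,v1=box; m=np.zeros(mask.shape,np.uint8); m[v0:v1,u0:u1]=mask[v0:v1,u0:u1]
    cs=cv2.findContours(m,cv2.RETR_EXTERNAL,cv2.CHAIN_APPROX_NONE)[0]
    return max(cs,key=cv2.contourArea)
def ctr(c):
    return np.array(cv2.fitEllipse(cv2.convexHull(c))[0])
def hsvof(s): return cv2.cvtColor(s["color"],cv2.COLOR_RGB2HSV)
def dark(s,t=70): return (hsvof(s)[...,2]<t).astype(np.uint8)
def col(s,h0,h1,smin=120,vmin=50):
    h=hsvof(s); return ((h[...,0]>=h0)&(h[...,0]<=h1)&(h[...,1]>smin)&(h[...,2]>vmin)).astype(np.uint8)
E
python3 - <<'E'
from h import *
np.set_printoptions(precision=4,suppress=True)
w=take("wrist"); a=take("scene"); b=take("side")
def sz(s,c,z):
    p=np.array([onz(s,*q,z)[:2] for q in c[:,0]]); return p.min(0),p.max(0),np.ptp(p,0)
for n,bw,ba,bb in [("med",(345,412,45,120),(282,306,244,264),(348,378,214,232)),("small",(345,392,192,228),(264,282,224,238),(302,322,206,220))]:
    c=blob(dark(w),bw); p=ctr(c); print(n,p,onz(w,*p,.004),*sz(w,c,.004))
    for s,bx in [(a,ba),(b,bb)]:
        q=ctr(blob(dark(s,90),bx)); X,e=tri(w,p,s,q); print("  two-view",q,X,e)
c=blob(dark(w,60),(235,280,180,206)); x,y,ww,hh=cv2.boundingRect(c); p=ctr(c); print("teat",p,ww,hh,onz(w,*p,.07))
for s,bx in [(a,(300,318,208,224)),(b,(325,345,176,192))]:
    q=ctr(blob(dark(s,90),bx)); X,e=tri(w,p,s,q); print("  two-view",q,X,e)
print("stand",onz(w,160,160,.0),onz(w,60,140,.08))
c=blob(col(w,105,128),(200,300,0,125)); r=cv2.minAreaRect(c); pts=cv2.boxPoints(r); print("rackpx",r)
W=np.array([onz(w,*q,.03) for q in pts]);print(W,W.mean(0))
for s,bx in [(a,(310,350,230,262)),(b,(355,402,190,218))]:
    q=np.array(cv2.minAreaRect(blob(col(s,105,128),bx))[0]); print("  two-view",q,*tri(w,r[0],s,q))
E
```

```text
med [379.093   87.3316] [ 0.4448 -0.3713  0.004 ] [ 0.414  -0.3982] [ 0.475  -0.3429] [0.061  0.0553]
  two-view [294.0041 252.9966] [ 0.4482 -0.3715  0.0101] 0.0023556909171463377
  two-view [360.9447 222.7136] [ 0.4471 -0.3716  0.0095] 0.0016769847424122184
small [368.8028 215.131 ] [ 0.4415 -0.2162  0.004 ] [ 0.4203 -0.2352] [ 0.463  -0.1998] [0.0427 0.0353]
  two-view [272.4422 230.5909] [ 0.4448 -0.2191  0.0118] 0.0003805330045240616
  two-view [309.7256 212.7001] [ 0.4437 -0.2182  0.0093] 0.0001986454997484255
teat [256.4901 192.3471] 15 18 [ 0.586  -0.2642  0.07  ]Traceback (most recent call last):
  File "<stdin>", line 12, in <module>
  File "h.py", line 28, in ctr
    return np.array(cv2.fitEllipse(cv2.convexHull(c))[0])
                    ~~~~~~~~~~~~~~^^^^^^^^^^^^^^^^^^^
cv2.error: OpenCV(4.12.0) /io/opencv/modules/imgproc/src/shapedescr.cpp:361: error: (-201:Incorrect size of input array) There should be at least 5 points to fit the ellipse in function 'fitEllipseNoDirect'
```

```bash
python3 - <<'E'
from h import *
np.set_printoptions(precision=4,suppress=True)
w=take("wrist"); a=take("scene"); b=take("side")
p=(256.5,192.3)
for s,bx,t in [(a,(303,316,208,224),130),(b,(329,343,176,192),130)]:
    c=blob(dark(s,t),bx); q=c[:,0].mean(0); X,e=tri(w,p,s,q); print("  two-view",q,X,e)
print("stand",onz(w,160,160,.0),onz(w,60,140,.08))
c=blob(col(w,105,128),(200,300,0,125)); r=cv2.minAreaRect(c); pts=cv2.boxPoints(r); print("rackpx",r)
W=np.array([onz(w,*q,.03) for q in pts]);print(W,W.mean(0))
for s,bx in [(a,(310,350,230,262)),(b,(355,402,190,218))]:
    q=np.array(cv2.minAreaRect(blob(col(s,105,128),bx))[0]); print("  two-view",q,*tri(w,r[0],s,q))
h=hsvof(w); am=((h[...,0]<22)&(h[...,1]>70)).astype(np.uint8); c=blob(am,(230,285,160,206)); print("amber",cv2.boundingRect(c),onz(w,256,181,.0))
E
```

```text
two-view [308.4 217. ] [ 0.5871 -0.2592  0.0555] 0.0006632177104132284
  two-view [335.5263 183.6316] [ 0.5869 -0.2598  0.0572] 0.0007209187276228962
stand [ 0.7065 -0.2859  0.    ] [ 0.7716 -0.3163  0.08  ]
rackpx ((254.81195068359375, 55.206424713134766), (101.05067443847656, 54.1171875), 73.3007583618164)
[[ 0.6292 -0.4367  0.03  ]
 [ 0.5772 -0.4505  0.03  ]
 [ 0.5453 -0.3593  0.03  ]
 [ 0.6011 -0.3432  0.03  ]] [ 0.5882 -0.3974  0.03  ]
  two-view [328.1537 247.1801] [ 0.5875 -0.4032  0.0054] 0.0031507636128906536
  two-view [378.0297 204.203 ] [ 0.5886 -0.4025  0.0114] 0.0009223794388919077
amber (264, 186, 4, 7) [ 0.5875 -0.2592  0.    ]
```

```bash
python3 -m handwheel '[[1,-0.35,0.03,0.9,0,0,0],[1,0,0,0.9,0,0,0],[1,0,0,0.9,0,0,0],[1,0,0,0.7,0,0,0],[1,0,0,0,0,0,0]]'
python3 look.py w2.png
```

```text
clock: 2.78
tool_pos: [0.5865, -0.261, 0.2834]
orientation: [179.9, 0.0, -90.0]
force: [0.6, -0.3, 1.2]
opening: 0.0879
gripper_force: 0.0
2.825 [ 0.5869 -0.2612  0.2846] [179.9586  -0.0094 -89.9744] 0.08798744218969812 [ 0.6266 -0.1758 -0.0523]
```

View pics/w2.png

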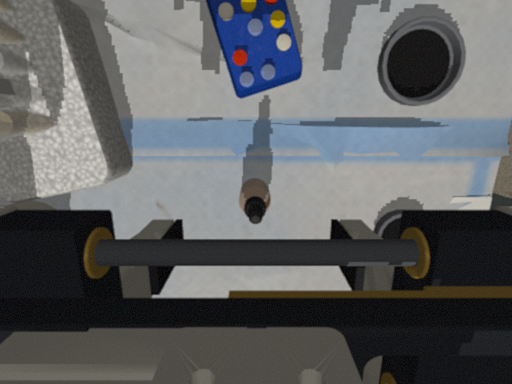

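The dropper's teat is at (255,210) and its shoulder at about (255,193). It lies on the finger line. I'll check its y at the body height.

```bash
python3 - <<'E'
from h import *
np.set_printoptions(precision=4,suppress=True)
w=take("wrist");h=hsvof(w)
print(onz(w,255,211,.076)); 
am=((h[...,0]<22)&(h[...,1]>60)).astype(np.uint8); c=blob(am,(225,290,165,212)); x,y,ww,hh=cv2.boundingRect(c);print(x,y,ww,hh)
for z in (.0,.045): print(onz(w,x+ww/2,y,z), onz(w,x,y+ww/2,z)-onz(w,x+ww,y+ww/2,z))
E
```

```text
[ 0.5868 -0.2647  0.076 ]
241 180 30 32
[ 0.5861 -0.2704  0.    ] [ 0.029 -0.     0.   ]
[ 0.5861 -0.2802  0.045 ] [ 0.0241 -0.      0.    ]
```

```bash
python3 -m handwheel '[[1,-0.08,0,0.9,0,0,0],[1,0,0,0.9,0,0,0],[1,0,0,0.9,0,0,0],[1,0,0,0.9,0,0,0],[1,0,0,0,0,0,0]]'
python3 -m handwheel '[[-1,0,0,0,0,0,0],[-1,0,0,0,0,0,0],[-1,0,0,0,0,0,0],[-1,0,0,0,0,0,0],[-1,0,0,0,0,0,0]]'
```

```text
clock: 3.5
tool_pos: [0.5865, -0.2593, 0.1941]
orientation: [179.9, 0.0, -90.0]
force: [0.6, -0.1, 0.5]
opening: 0.0875
gripper_force: 0.0
clock: 4.12
tool_pos: [0.5868, -0.2593, 0.1948]
orientation: [-180.0, -0.0, -90.0]
force: [-0.7, -0.9, 0.0]
opening: 0.0432
gripper_force: 0.0
```

```bash
python3 -m handwheel '[[-1,0,0,0,0,0,0],[-1,0,0,0,0,0,0],[-1,0,0,0,0,0,0],[-1,0,0,0,0,0,0],[-1,0,0,0,0,0,0]]'
python3 -m handwheel '[[-1,0,0,-0.5,0,0,0],[-1,0,0,-0.8,0,0,0],[-1,0,0,-0.8,0,0,0],[-1,0,0,-0.8,0,0,0],[-1,0,0,0,0,0,0]]'
python3 look.py w3.png
```

```text
clock: 4.75
tool_pos: [0.5867, -0.2593, 0.1946]
orientation: [180.0, 0.0, -90.0]
force: [0.4, -1.3, -0.4]
opening: 0.0258
gripper_force: 30.0
clock: 5.38
tool_pos: [0.5874, -0.2594, 0.2698]
orientation: [-179.8, -0.0, -90.0]
force: [0.8, 0.8, -0.9]
opening: 0.0255
gripper_force: 30.0
5.425 [ 0.5869 -0.2593  0.2684] [-179.8772   -0.0113  -90.0012] 0.025574608157589718 [-0.5905  0.8357 -1.244 ]
```

View pics/w3.png

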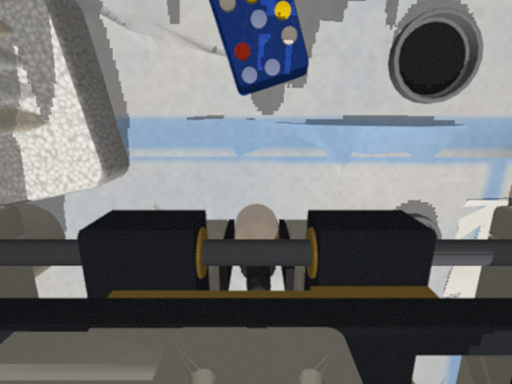

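The dropper is gripped and lifted upright, with its base edge at (257,205). I'll rise and stop just short of the small saucer so the camera sees it unobstructed.

```bash
python3 -m handwheel '[[-1,0,0.8,-0.8,0,0,0],[-1,0,0.9,-0.9,0,0,0],[-1,-0.7,1,-0.8,0,0,0],[-1,-0.9,1,0,0,0,0],[-1,-0.9,1,0,0,0,0]]'
python3 -m handwheel '[[-1,-0.9,1,0,0,0,0],[-1,-0.9,0,0,0,0,0],[-1,0,0,0,0,0,0],[-1,0,0,0,0,0,0]]'
python3 look.py w4.png
```

```text
clock: 6.05
tool_pos: [0.4681, -0.1962, 0.3291]
orientation: [180.0, 0.0, -90.0]
force: [0.1, 0.6, 0.0]
opening: 0.026
gripper_force: 30.0
clock: 6.55
tool_pos: [0.4443, -0.1519, 0.3294]
orientation: [180.0, -0.0, -90.0]
force: [1.5, -0.6, 0.0]
opening: 0.0259
gripper_force: 30.0
6.6 [ 0.4443 -0.1521  0.3293] [179.9608  -0.0027 -90.0039] 0.02561289371433925 [-0.2824 -0.8116 -0.6882]
```

View pics/w4.png

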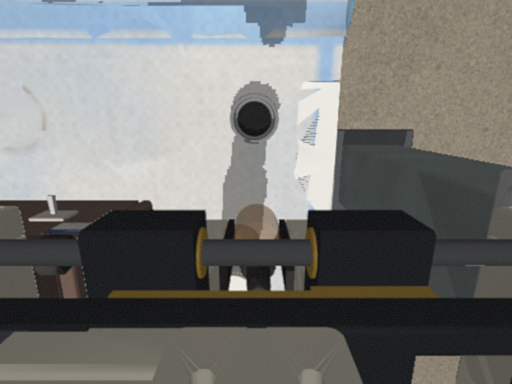

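The small saucer pad is at (254,118), with its rim around it. The held bottle's base edge is at (257,205). I'll compute the offset between them.

```bash
python3 - <<'E'
from h import *
np.set_printoptions(precision=4,suppress=True)
w=take("wrist");h=hsvof(w)
c=blob(dark(w),(225,285,90,150)); p=ctr(c); print(p,onz(w,*p,.004),cv2.boundingRect(c))
x,y,ww,hh=cv2.boundingRect(c)
for v in (y,y+hh): print(onz(w,p[0],v,.004))
print("x",onz(w,x,p[1],.004)[0],onz(w,x+ww,p[1],.004)[0])
a=take("scene"); print(tri(w,p,a,ctr(blob(dark(a,90),(264,282,224,238)))))
am=((h[...,0]<22)&(h[...,1]>50)&(h[...,2]>90)).astype(np.uint8); c=blob(am,(228,285,190,240)); x,y,ww,hh=cv2.boundingRect(c);print(x,y,ww,hh)
o=get_obs();z=o["tool_pos"][2]-.159-.034; print(z,onz(w,x+ww/2,y,z)+[0,.0135,0],onz(w,x,y+15,z)[0]-onz(w,x+ww,y+15,z)[0],o["tool_pos"])
E
```

```text
[253.9015 118.9789] [ 0.4457 -0.2176  0.004 ] (237, 102, 35, 35)
[ 0.4456 -0.2345  0.004 ]
[ 0.4457 -0.1991  0.004 ]
x 0.46332237229238893 0.42678213546445815
(array([ 0.445 , -0.2172,  0.0081]), np.float64(0.0014683364012116175))
235 205 43 35
0.13629660008783312 [ 0.4433 -0.1513  0.1363] 0.027885651083828067 [ 0.4443 -0.1523  0.3293]
```

```bash
python3 -m handwheel '[[-1,0.9,-0.06,0,0,0,0],[-1,0.9,0,0,0,0,0],[-1,0.82,0,0.4,0,0,0],[-1,0,0,0.9,0,0,0],[-1,0,0,0.9,0,0,0]]'
python3 -m handwheel '[[-1,0,0,0.9,0,0,0],[-1,0,0,0.8,0,0,0],[-1,0,0,0.6,0,0,0],[-1,0,0,0.4,0,0,0],[-1,0,0,0,0,0,0]]'
```

```text
clock: 7.32
tool_pos: [0.4456, -0.2182, 0.2738]
orientation: [180.0, 0.0, -90.1]
force: [0.1, -0.5, -0.8]
opening: 0.0255
gripper_force: 30.0
clock: 7.95
tool_pos: [0.4455, -0.2175, 0.2065]
orientation: [179.9, 0.0, -90.0]
force: [0.3, -0.3, 0.1]
opening: 0.0257
gripper_force: 30.0
```

```bash
python3 -m handwheel '[[-1,0,0,0.15,0,0,0],[-1,0,0,0.15,0,0,0],[-1,0,0,0.02,0,0,0],[-1,0,0,0,0,0,0]]'
python3 -m handwheel '[[-0.2,0,0,0,0,0,0],[-0.1,0,0,0,0,0,0],[0,0,0,0,0,0,0],[0.2,0,0,0,0,0,0],[0.2,0,0,0,0,0,0]]'
python3 - <<'E'
from h import *
s=take("scene");t=take("side")
A=cv2.resize(s["color"][195:265,235:355],(720,420),interpolation=cv2.INTER_CUBIC);B=cv2.resize(t["color"][150:235,240:420],(381,180));A[:180,:381]=B
cv2.imwrite("pics/c1.png",A[...,::-1])
E
```

```text
clock: 8.45
tool_pos: [0.4458, -0.2172, 0.1993]
orientation: [-180.0, -0.0, -90.0]
force: [-0.7, -0.1, -0.6]
opening: 0.0256
gripper_force: 30.0
clock: 9.07
tool_pos: [0.4457, -0.2173, 0.1992]
orientation: [180.0, 0.0, -90.0]
force: [-0.4, 0.1, 0.0]
opening: 0.0516
gripper_force: 0.0
```

View pics/c1.png

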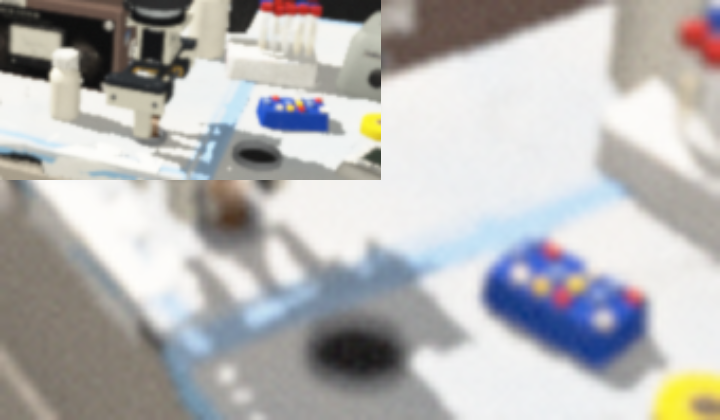

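The view shows the dropper standing in the small saucer, released. I'll lift straight up and turn a quarter turn for the white bottle.

```bash
python3 -m handwheel '[[0.2,0,0,-0.6,0,0,0],[0.2,0,0,-0.9,0,0,0],[0.2,0,0,-1,0,0,0],[0.5,0,0,-1,0,0,0],[1,0,0,-1,0,0,0]]'
python3 -m handwheel '[[1,0,0,-1,0,0,1],[1,0,0,-0.8,0,0,1],[1,0,0,0,0,0,1],[1,0,0,0,0,0,1],[1,0,0,0,0,0,1]]'
python3 -m handwheel '[[1,0,0,0,0,0,1],[1,0,0,0,0,0,1],[1,0,0,0,0,0,1],[1,0,0,0,0,0,1],[1,0,0,0,0,0,1]]'
python3 -m handwheel '[[1,0,0,0,0,0,1],[1,0,0,0,0,0,1],[1,0,0,0,0,0,1],[1,0,0,0,0,0,1],[1,0,0,0,0,0,1]]'
python3 -m handwheel '[[1,0,1,0,0,0,0],[1,0,1,0,0,0,0],[1,0,1,0,0,0,0],[1,-0.2,1,0,0,0,0],[1,-0.2,0.9,0,0,0,0]]'
python3 -m handwheel '[[1,0,0,0,0,0,0],[1,0,0,0,0,0,0]]'
python3 look.py w5.png
```

```text
clock: 9.8
tool_pos: [0.4456, -0.2172, 0.3125]
orientation: [180.0, 0.0, -90.0]
force: [-0.4, 1.4, 0.1]
opening: 0.0669
gripper_force: 0.0
clock: 10.42
tool_pos: [0.4456, -0.2173, 0.3567]
orientation: [-180.0, 0.0, -120.2]
force: [0.4, 0.2, 0.2]
opening: 0.0875
gripper_force: 0.0
clock: 11.05
tool_pos: [0.4456, -0.2173, 0.3566]
orientation: [180.0, -0.0, -150.2]
force: [-0.1, 0.6, -0.2]
opening: 0.0876
gripper_force: 0.0
clock: 11.68
tool_pos: [0.4456, -0.2173, 0.3566]
orientation: [180.0, -0.0, 179.8]
force: [-0.3, -0.1, 0.8]
opening: 0.0875
gripper_force: 0.0
clock: 12.3
tool_pos: [0.4556, -0.094, 0.3567]
orientation: [180.0, 0.0, -180.0]
force: [0.4, -0.9, 0.4]
opening: 0.0874
gripper_force: 0.0
clock: 12.55
tool_pos: [0.4555, -0.095, 0.3566]
orientation: [-180.0, -0.0, -180.0]
force: [0.2, 0.2, 0.4]
opening: 0.0878
gripper_force: 0.0
12.6 [ 0.4555 -0.0952  0.3566] [-179.9971   -0.0159  179.9875] 0.08762814551309259 [-0.0873 -0.2246  0.209 ]
```

View pics/w5.png

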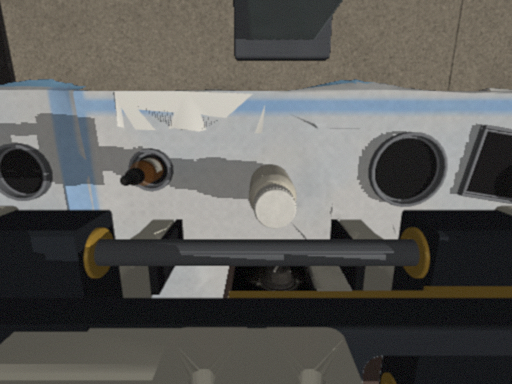

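The view shows the dropper upright in the small saucer at (150,170). The white cap is at (275,206), the large pad at (405,168), the medium pad at (22,170), and the tray's edge is at the right.

```bash
python3 - <<'E'
from h import *
np.set_printoptions(precision=4,suppress=True)
w=take("wrist"); a=take("scene"); b=take("side")
cap=(275.5,206); print("cap",onz(w,*cap,.105)); print(tri(w,cap,b,(270,176)))
print("base", onz(w,272,166,0)+[.0235,0,0])
for n,bx,ba in [("large",(360,445,130,205),(225,252,186,204)),("med",(0,50,140,200),(282,306,244,264))]:
    p=ctr(blob(dark(w),bx)); print(n,p,onz(w,*p,.004),tri(w,p,a,ctr(blob(dark(a,90),ba))))
E
```

```text
cap [ 0.4602 -0.0781  0.105 ]
(array([ 0.4621, -0.0774,  0.0987]), np.float64(0.0005168179613523693))
base [ 0.4664 -0.0756  0.    ]
large [409.8097 169.2843] [0.4463 0.0881 0.004 ] (array([0.4466, 0.0855, 0.0074]), np.float64(0.0021927849288675893))
med [ 21.5522 169.9072] [ 0.4466 -0.3733  0.004 ] (array([ 0.4474, -0.3717,  0.0068]), np.float64(0.0027027707682395446))
```

```bash
python3 -m handwheel '[[1,-0.24,0.7,0,0,0,0],[1,0,0,0.5,0,0,0],[1,0,0,0.8,0,0,0],[1,0,0,0.8,0,0,0],[1,0,0,0.8,0,0,0]]'
python3 -m handwheel '[[1,0,0,0.8,0,0,0],[1,0,0,0.8,0,0,0],[1,0,0,0.8,0,0,0],[1,0,0,0.6,0,0,0],[1,0,0,0,0,0,0]]'
python3 -m handwheel '[[-1,0,0,0,0,0,0],[-1,0,0,0,0,0,0],[-1,0,0,0,0,0,0],[-1,0,0,0,0,0,0],[-1,0,0,0,0,0,0]]'
python3 -m handwheel '[[-1,0,0,0,0,0,0],[-1,0,0,0,0,0,0],[-1,0,0,0,0,0,0]]'
```

```text
clock: 13.38
tool_pos: [0.4615, -0.0771, 0.2828]
orientation: [-180.0, -0.0, -180.0]
force: [0.2, 0.2, 0.7]
opening: 0.0875
gripper_force: 0.0
clock: 14.0
tool_pos: [0.461, -0.0773, 0.2077]
orientation: [-180.0, -0.2, -180.0]
force: [-1.0, 0.1, 1.1]
opening: 0.0877
gripper_force: 0.0
clock: 14.62
tool_pos: [0.4618, -0.0773, 0.2094]
orientation: [180.0, 0.0, -180.0]
force: [-0.2, 0.4, 2.5]
opening: 0.0462
gripper_force: 30.0
clock: 15.0
tool_pos: [0.4618, -0.0773, 0.2094]
orientation: [-180.0, 0.0, -180.0]
force: [-2.2, -0.2, 5.7]
opening: 0.0462
gripper_force: 30.0
```

```bash
python3 -m handwheel '[[-1,0,0,-0.5,0,0,0],[-1,0,0,-0.9,0,0,0],[-1,0,0,-1,0,0,0],[-1,0,0,-1,0,0,0],[-1,0,0,-1,0,0,0]]'
python3 -m handwheel '[[-1,0,-0.6,-0.6,0,0,0],[-1,0,-1,0,0,0,0],[-1,0,-1,0,0,0,0],[-1,0,-1,0,0,0,0],[-1,0,-1,0,0,0,0]]'
python3 -m handwheel '[[-1,0,-1,0,0,0,0],[-1,0,-1,0,0,0,0],[-1,0,-1,0,0,0,0],[-1,-0.4,-1,0,0,0,0],[-1,-0.4,-1,0,0,0,0]]'
python3 -m handwheel '[[-1,-0.4,-1,0,0,0,0],[-1,0,-0.8,0,0,0,0],[-1,0,-0.4,0,0,0,0],[-1,0,0,0,0,0,0],[-1,0,0,0,0,0,0]]'
python3 look.py w6.png
```

```text
clock: 15.62
tool_pos: [0.4614, -0.0773, 0.3204]
orientation: [180.0, 0.0, 180.0]
force: [0.5, -0.2, -2.0]
opening: 0.0463
gripper_force: 30.0
clock: 16.25
tool_pos: [0.4614, -0.193, 0.3346]
orientation: [180.0, 0.0, 180.0]
force: [0.1, 0.2, -2.4]
opening: 0.0459
gripper_force: 30.0
clock: 16.88
tool_pos: [0.4817, -0.318, 0.3346]
orientation: [180.0, -0.0, 180.0]
force: [-0.2, 0.6, -0.7]
opening: 0.0462
gripper_force: 30.0
clock: 17.5
tool_pos: [0.4915, -0.3718, 0.3343]
orientation: [180.0, 0.0, -180.0]
force: [-0.6, 0.1, -1.3]
opening: 0.0463
gripper_force: 30.0
17.55 [ 0.4915 -0.3717  0.3344] [ 179.9918    0.0078 -179.9793] 0.04622488717810573 [-0.7066  0.1683 -1.8163]
```

View pics/w6.png

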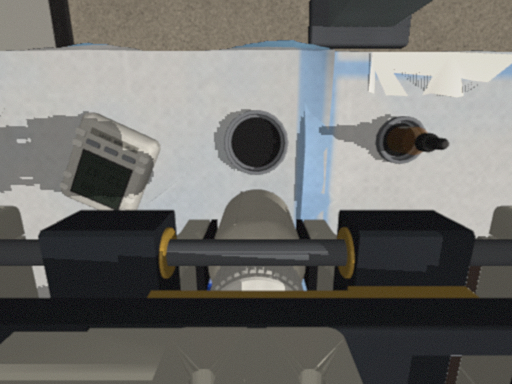

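The medium pad is at (255,142) and the held bottle's base edge is at (257,190). The dropper is upright at (402,140).

```bash
python3 - <<'E'
from h import *
np.set_printoptions(precision=4,suppress=True)
w=take("wrist"); a=take("scene")
c=blob(dark(w),(215,295,105,178)); p=ctr(c); x,y,ww,hh=cv2.boundingRect(c); print(p,(x,y,ww,hh),onz(w,*p,.004),tri(w,p,a,ctr(blob(dark(a,90),(282,306,244,264)))))
print(onz(w,p[0],y,.004),onz(w,p[0],y+hh,.004))
print("base",onz(w,257,190,.125)+[.0235,0,0],get_obs()["tool_pos"])
E
```

```text
[256.0772 141.7203] (231, 117, 51, 51) [ 0.4482 -0.3711  0.004 ] (array([ 0.4485, -0.3715,  0.0097]), np.float64(0.0016791048125919333))
[ 0.4223 -0.3711  0.004 ] [ 0.4769 -0.3711  0.004 ]
base [ 0.4951 -0.3705  0.125 ] [ 0.4917 -0.3717  0.3344]
```

```bash
python3 -m handwheel '[[-1,0.9,0,0,0,0,0],[-1,0.9,0,0,0,0,0],[-1,0,0,0.6,0,0,0],[-1,0,0,0.9,0,0,0],[-1,0,0,0.9,0,0,0]]'
python3 -m handwheel '[[-1,0,0,0.9,0,0,0],[-1,0,0,0.6,0,0,0],[-1,0,0,0.4,0,0,0],[-1,0,0,0.3,0,0,0],[-1,0,0,0,0,0,0]]'
```

```text
clock: 18.27
tool_pos: [0.4472, -0.3719, 0.2733]
orientation: [-180.0, 0.0, -180.0]
force: [-0.4, -0.1, -1.9]
opening: 0.0462
gripper_force: 30.0
clock: 18.9
tool_pos: [0.4467, -0.3722, 0.2189]
orientation: [180.0, -0.0, -180.0]
force: [1.3, -0.5, -1.1]
opening: 0.046
gripper_force: 30.0
```

```bash
python3 -m handwheel '[[-1,0,0,0.1,0,0,0],[-1,0,0,0.1,0,0,0],[-1,0,0,0.02,0,0,0],[-1,0,0,0,0,0,0]]'
python3 -m handwheel '[[0.3,0,0,0,0,0,0],[0.4,0,0,0,0,0,0],[0.6,0,0,0,0,0,0],[0.7,0,0,0,0,0,0],[0.7,0,0,0,0,0,0]]'
python3 -m handwheel '[[0.7,0,0,-0.5,0,0,0],[0.7,0,0,-0.8,0,0,0],[1,0,0,-1,0,0,0],[1,0,0,-1,0,0,0],[1,0,0,-1,0,0,0]]'
python3 -m handwheel '[[1,0,0,-1,0,0,0],[1,0,0,-1,0,0,0],[1,0,0,-0.3,0,0,0],[1,0,0,0,0,0,0]]'
python3 look.py w7.png
```

```text
clock: 19.4
tool_pos: [0.4467, -0.3723, 0.2138]
orientation: [-180.0, 0.0, -180.0]
force: [0.3, 0.1, -2.1]
opening: 0.0463
gripper_force: 30.0
clock: 20.02
tool_pos: [0.4467, -0.3723, 0.2137]
orientation: [-180.0, 0.0, -180.0]
force: [0.8, 0.3, 0.2]
opening: 0.0742
gripper_force: 0.0
clock: 20.65
tool_pos: [0.4466, -0.3722, 0.323]
orientation: [-180.0, 0.0, -180.0]
force: [0.4, -0.7, 0.0]
opening: 0.0874
gripper_force: 0.0
clock: 21.15
tool_pos: [0.4466, -0.3722, 0.3792]
orientation: [-180.0, 0.1, 180.0]
force: [-0.4, -0.1, -0.6]
opening: 0.0877
gripper_force: 0.0
21.2 [ 0.4465 -0.3721  0.3783] [179.9764  -0.0094 179.9909] 0.08756754082058733 [-0.6733  0.2028 -0.4957]
```

View pics/w7.png

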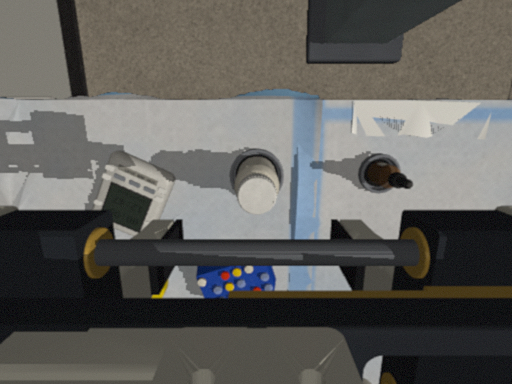

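The white bottle stands inside the medium saucer at (258,185) and the dropper is still upright. I'll travel to the glass bottle.

```bash
python3 -m handwheel '[[1,0,1,0,0,0,0],[1,0,1,0,0,0,0],[1,0,1,0,0,0,0],[1,0,1,0,0,0,0],[1,0,1,0,0,0,0]]'
python3 -m handwheel '[[1,0,1,0,0,0,0],[1,0,1,0,0,0,0],[1,0,1,0,0,0,0],[1,0,1,0,0,0,0],[1,0,1,0,0,0,0]]'
python3 -m handwheel '[[1,0,1,0,0,0,0],[1,0,1,0,0,0,0],[1,0,1,0,0,0,0],[1,0,1,0,0,0,0],[1,0,1,0,0,0,0]]'
python3 -c "
from plant import *
o=get_obs();print(o['joint_pos'])"
python3 -m handwheel '[[1,0,1,0,0,0,0],[1,0,1,0,0,0,0],[1,0,1,0,0,0,0],[1,0,1,0,0,0,0],[1,0,1,0,0,0,0]]'
python3 -c "
from plant import *
o=get_obs();print(o['joint_pos'])"
```

```text
clock: 21.82
tool_pos: [0.4464, -0.2464, 0.3775]
orientation: [180.0, -0.1, 180.0]
force: [0.7, -0.6, 0.3]
opening: 0.0876
gripper_force: 0.0
clock: 22.45
tool_pos: [0.4463, -0.1215, 0.3776]
orientation: [-180.0, -0.1, 180.0]
force: [0.2, -0.9, -0.3]
opening: 0.088
gripper_force: 0.0
clock: 23.08
tool_pos: [0.4463, 0.0035, 0.3776]
orientation: [-180.0, -0.1, 180.0]
force: [1.2, -0.0, 0.1]
opening: 0.0875
gripper_force: 0.0
[ 2.58870016e+01 -2.95467623e-01 -2.90149670e+01 -1.56014360e-02
 -6.13870649e+01 -1.15883165e+02]
clock: 23.7
tool_pos: [0.4464, 0.1284, 0.3776]
orientation: [-179.9, -0.1, -180.0]
force: [-0.7, -0.6, 0.6]
opening: 0.0875
gripper_force: 0.0
[ 4.04333045e+01  1.59850078e+00 -2.70931872e+01 -1.30570075e-02
 -6.14191904e+01 -1.30426889e+02]
```

```bash
cat > tg.py <<'E'
from h import *
np.set_printoptions(precision=4,suppress=True)
w=take("wrist","t%d.png"%int(get_obs()["clock"]*10)); a=take("scene");b=take("side")
for n,bx,ba in [("tray",(260,512,90,208),(214,235,172,188))]:
    p0=proj(w,[.443,.213,.004]); print("exp",p0)
    c=blob(dark(w),bx); r=cv2.minAreaRect(c); print(n,r,cv2.contourArea(c))
    P=np.array([onz(w,*q,.004)[:2] for q in cv2.boxPoints(r)]); print(P,P.mean(0),cv2.boundingRect(c))
    W=np.array([onz(w,*q,.004)[:2] for q in c[:,0]],np.float32)*1000; print("world rect mm",cv2.minAreaRect(W))
    print(tri(w,r[0],a,cv2.minAreaRect(blob(dark(a,90),ba))[0]))
m=col(w,3,18,150,100); 
try:
    c=blob(m,(0,512,0,230)); p=ctr(c); print("orange",cv2.boundingRect(c),cv2.contourArea(c),onz(w,*p,.137))
    for s,bx in ((a,(205,228,135,155)),(b,(145,170,138,160))):
        q=ctr(blob(col(s,3,18,150,80),bx)); print(q,tri(w,p,s,q))
except Exception as e: print(e)
for s,bx in ((a,(205,228,135,155)),): q=ctr(blob(col(s,3,18,150,80),bx)); print("scene cap",q,onz(s,*q,.122))
E
python3 tg.py
```

```text
exp [322.8385 171.447 ]
tray ((328.5981140136719, 174.14340209960938), (91.52996826171875, 59.03376388549805), 10.61965560913086) 4852.0
[[0.4735 0.157 ]
 [0.3997 0.169 ]
 [0.4205 0.2817]
 [0.4964 0.2755]] [0.4475 0.2208] (279, 139, 98, 69)
world rect mm ((447.919921875, 220.47154235839844), (117.07398223876953, 75.26673889160156), 80.85235595703125)
(array([0.4465, 0.2206, 0.0036]), np.float64(0.00019614870212177572))
max() iterable argument is empty
scene cap [217.3496 143.7036] [0.4782 0.3617 0.122 ]
```

```bash
python3 -m handwheel '[[1,0,1,0,0,0,0],[1,0,1,0,0,0,0],[1,0,1,0,0,0,0],[1,0,1,0,0,0,0],[1,0,1,0,0,0,0]]'
python3 -m handwheel '[[1,-0.4,1,0,0,0,0],[1,-0.4,1,0,0,0,0],[1,-0.4,0.9,0,0,0,0],[1,0,0,0,0,0,0],[1,0,0,0,0,0,0]]'
python3 tg.py | grep -A4 -i -E "orange|scene|empty"
python3 look.py w8.png
```

```text
clock: 24.48
tool_pos: [0.4467, 0.2536, 0.3784]
orientation: [-180.0, -0.0, 180.0]
force: [0.3, -0.0, -0.0]
opening: 0.0878
gripper_force: 0.0
clock: 25.1
tool_pos: [0.4765, 0.3253, 0.3782]
orientation: [-180.0, -0.0, -180.0]
force: [-0.4, 0.5, 0.1]
opening: 0.0877
gripper_force: 0.0
orange (273, 175, 59, 55) 2475.5 [0.4765 0.3631 0.137 ]
[217.4097 143.542 ] (array([0.4811, 0.366 , 0.1203]), np.float64(0.0010943864529242547))
[157.397  148.9642] (array([0.4832, 0.3666, 0.1154]), np.float64(0.00019059328443515492))
scene cap [217.4097 143.542 ] [0.4792 0.363  0.122 ]
25.3 [0.4765 0.3248 0.3789] [179.9886   0.0063 179.9834] 0.0875689654595782 [-0.5352 -0.4162 -0.1882]
```

View pics/w8.png

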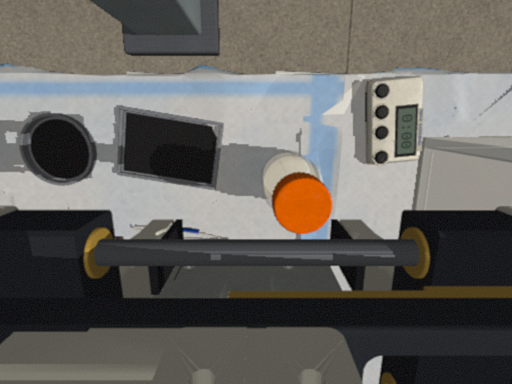

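The view shows the orange cap at (302,204), the tray at (168,147), the large saucer at (58,148), the timer at (394,122) and a grey box at the far right from (418,140). I'll check how close the box is and where the base sits.

```bash
python3 - <<'E'
from h import *
np.set_printoptions(precision=4,suppress=True)
w=take("wrist")
for z in (0,.1,.2): print(z,onz(w,424,140,z),onz(w,416,208,z))
print("cap",onz(w,302,204,.137),"base edge",onz(w,289,152,0)+[.032,0,0], onz(w,264,180,.05)+[0,.032,0])
c=blob(dark(w),(110,225,108,190));W=np.array([onz(w,*q,.004)[:2] for q in c[:,0]],np.float32)*1000; print("tray",cv2.minAreaRect(W))
c=blob(dark(w),(20,98,110,185));p=ctr(c); print("large",p,onz(w,*p,.004))
E
```

```text
0 [0.4351 0.5353 0.    ] [0.5242 0.5378 0.    ]
0.1 [0.4277 0.4769 0.1   ] [0.4921 0.4786 0.1   ]
0.2 [0.4204 0.4184 0.2   ] [0.4599 0.4195 0.2   ]
cap [0.4766 0.3629 0.137 ] base edge [0.4819 0.3669 0.    ] [0.4752 0.3662 0.05  ]
tray ((447.3348083496094, 215.36566162109375), (120.15189361572266, 76.38819885253906), 80.65962219238281)
large [ 57.989  147.9677] [0.4441 0.0791 0.004 ]
```

```bash
python3 - <<'E'
from h import *
import pickle
pickle.dump(take("wrist"),open("v1.pkl","wb"))
E
python3 -m handwheel '[[1,-0.05,0.8,0,0,0,0],[1,-0.05,0.75,0,0,0,0],[1,0,0,0,0,0,0],[1,0,0,0,0,0,0]]'
python3 - <<'E'
from h import *
import pickle
np.set_printoptions(precision=3,suppress=True)
s=pickle.load(open("v1.pkl","rb")); w=take("wrist","w9.png")
g=lambda s:cv2.cvtColor(s["color"],cv2.COLOR_RGB2GRAY)
P=cv2.goodFeaturesToTrack(g(s)[:208,350:],30,.02,6)+np.float32([350,0])
G=np.array([onz(s,*p[0],.05) for p in P]); init=np.array([[proj(w,x)] for x in G],np.float32)
Q,st,er=cv2.calcOpticalFlowPyrLK(g(s),g(w),P.astype(np.float32),init,winSize=(15,15),flags=cv2.OPTFLOW_USE_INITIAL_FLOW)
for p,q,k,e in zip(P,Q,st,er):
    if k and e<15:
        X,d=tri(s,p[0],w,q[0]); 
        if d<.004: print(p[0],q[0],X,e)
p=ctr(blob(col(w,3,18,150,100),(0,512,0,232)));print("cap",p,onz(w,*p,.137),get_obs()["tool_pos"])
E
```

```text
clock: 25.9
tool_pos: [0.4791, 0.3644, 0.3783]
orientation: [-180.0, -0.0, -180.0]
force: [-0.1, 0.2, -0.1]
opening: 0.0874
gripper_force: 0.0
[395. 155.] [362.807 153.413] [0.452 0.493 0.018] [4.862]
[416. 105.] [382.651 102.956] [0.394 0.511 0.017] [4.69]
[414. 154.] [382.069 152.292] [0.451 0.517 0.016] [10.092]
[396. 107.] [362.683 104.999] [0.396 0.488 0.016] [2.647]
[389. 160.] [356.845 158.423] [0.458 0.486 0.018] [4.486]
[374. 133.] [341.149 131.114] [0.426 0.465 0.017] [4.611]
[373. 162.] [340.921 160.228] [0.46  0.467 0.018] [5.725]
[373. 156.] [340.871 154.163] [0.453 0.467 0.017] [6.352]
[421. 137.] [388.448 135.047] [0.43  0.521 0.018] [6.321]
[374.  90.] [340.009  87.813] [0.377 0.46  0.017] [5.52]
[454. 107.] [422.144 105.234] [0.396 0.564 0.003] [2.132]
[500.  95.] [467.397  93.852] [0.383 0.613 0.007] [4.57]
[378. 106.] [344.565 103.917] [0.395 0.467 0.016] [4.763]
[374.  84.] [339.856  81.959] [0.371 0.46  0.017] [4.948]
[367. 162.] [335.114 160.339] [0.46  0.461 0.015] [6.101]
[422. 109.] [388.722 106.948] [0.398 0.518 0.017] [4.568]
[374. 113.] [340.723 110.905] [0.403 0.463 0.016] [7.16]
[448. 136.] [415.757 134.491] [0.43  0.555 0.015] [4.052]
[387. 154.] [354.781 152.347] [0.451 0.483 0.017] [3.631]
[351.  88.] [318.504  85.918] [ 0.374  0.439 -0.   ] [3.607]
[377.  96.] [343.17   94.026] [0.384 0.464 0.017] [4.073]
[379. 118.] [345.834 116.07 ] [0.408 0.469 0.017] [4.895]
[420. 124.] [387.098 122.24 ] [0.415 0.518 0.017] [4.113]
[385.  82.] [350.895  79.932] [0.369 0.472 0.016] [3.582]
[381.  76.] [346.993  74.001] [0.362 0.468 0.013] [5.105]
[388.  92.] [354.001  90.138] [0.38  0.476 0.018] [2.588]
[387. 114.] [353.654 112.127] [0.404 0.478 0.017] [3.503]
[395.  75.] [362.165  72.865] [0.359 0.489 0.002] [3.903]
[354. 156.] [322.674 154.012] [0.454 0.447 0.007] [3.903]
[351. 114.] [318.926 111.982] [0.404 0.441 0.003] [2.078]
cap [254.837 200.676] [0.476 0.364 0.137] [0.479 0.364 0.378]
```

```bash
python3 -m handwheel '[[1,0,0,0.8,0,0,0],[1,0,0,0.9,0,0,0],[1,0,0,0.9,0,0,0],[1,0,0,0.8,0,0,0],[1,0,0,0.48,0,0,0]]'
python3 -m handwheel '[[1,0,0,0,0,0,0],[-1,0,0,0,0,0,0],[-1,0,0,0,0,0,0],[-1,0,0,0,0,0,0],[-1,0,0,0,0,0,0]]'
python3 -m handwheel '[[-1,0,0,0,0,0,0],[-1,0,0,0,0,0,0],[-1,0,0,0,0,0,0],[-1,0,0,0,0,0,0],[-1,0,0,0,0,0,0]]'
```

```text
clock: 26.58
tool_pos: [0.4791, 0.3635, 0.2807]
orientation: [-179.9, -0.0, 180.0]
force: [-0.3, -0.4, -0.1]
opening: 0.0879
gripper_force: 0.0
clock: 27.2
tool_pos: [0.4792, 0.364, 0.282]
orientation: [180.0, 0.0, -180.0]
force: [-0.5, 0.3, 0.4]
opening: 0.0531
gripper_force: 0.0
clock: 27.82
tool_pos: [0.4793, 0.3639, 0.2818]
orientation: [-180.0, 0.0, -180.0]
force: [0.3, -1.5, 4.0]
opening: 0.0487
gripper_force: 30.0
```

```bash
python3 -m handwheel '[[-1,0,0,-0.3,0,0,0],[-1,0,0,-0.6,0,0,0],[-1,0,0,-0.8,0,0,0],[-1,0,0,-0.8,0,0,0],[-1,0,0,-0.7,0,0,0]]'
python3 -m handwheel '[[-1,0,-0.5,0,0,0,0],[-1,0,-0.8,0,0,0,0],[-1,0,-1,0,0,0,0],[-1,0,-1,0,0,0,0],[-1,0,-1,0,0,0,0]]'
python3 -m handwheel '[[-1,0,-1,0,0,0,0],[-1,0,-1,0,0,0,0],[-1,0,-1,0,0,0,0],[-1,0,-1,0,0,0,0],[-1,0,-1,0,0,0,0]]'
python3 -m handwheel '[[-1,0,-0.9,0,0,0,0],[-1,0,-0.6,0,0,0,0],[-1,0,-0.4,0,0,0,0],[-1,0,0,0,0,0,0],[-1,0,0,0,0,0,0]]'
python3 - <<'E'
from h import *
np.set_printoptions(precision=4,suppress=True)
w=take("wrist","w10.png"); b=take("side","s10.png"); a=take("scene")
c=blob(dark(w),(205,310,80,190)); p=ctr(c); x,y,ww,hh=cv2.boundingRect(c); print(p,(x,y,ww,hh),onz(w,*p,.004)); print([onz(w,p[0],y,.004)[0],onz(w,x,y+20,.004)[1],onz(w,x+ww,y+20,.004)[1]])
print(get_obs()["tool_pos"], "exp",proj(w,[.4455,.0835,.004]))
g=cv2.cvtColor(w["color"],cv2.COLOR_RGB2GRAY); print(g[90:210:3,256])
E
```

```text
clock: 28.45
tool_pos: [0.4792, 0.364, 0.3632]
orientation: [180.0, 0.0, -180.0]
force: [0.2, 0.1, -2.9]
opening: 0.0484
gripper_force: 30.0
clock: 29.08
tool_pos: [0.4791, 0.2543, 0.3616]
orientation: [-180.0, -0.0, 180.0]
force: [0.2, 0.2, -3.4]
opening: 0.0487
gripper_force: 30.0
clock: 29.7
tool_pos: [0.4791, 0.1298, 0.3617]
orientation: [180.0, 0.0, -180.0]
force: [0.2, 0.2, -3.0]
opening: 0.0488
gripper_force: 30.0
clock: 30.32
tool_pos: [0.4794, 0.0843, 0.3617]
orientation: [180.0, 0.0, -180.0]
force: [-0.2, 0.0, -2.2]
opening: 0.0483
gripper_force: 30.0
[254.1656 147.0568] (224, 117, 62, 52) [0.4444 0.0826 0.004 ]
[np.float64(0.4100298097459492), np.float64(0.047313204419196585), np.float64(0.1200031649344456)]
[0.4793 0.0845 0.3616] exp [254.8865 147.9837]
[194 204 213 210 207 210 214 133 107  53  35  37  35  35  33  34  37  38
  35  35  34  34  36  68 135 142 157 185 194 198 211 214 222 225 224 224
 168  58  65  64]
```

```bash
python3 - <<'E'
from h import *
w=take("wrist"); 
for v in (158,161,164): print(v,onz(w,254,v,.08)+[.032,0,0])
E
```

```text
158 [0.47894605 0.08305342 0.08      ]
161 [0.48173595 0.08304786 0.08      ]
164 [0.48454071 0.08304227 0.08      ]
```

```bash
python3 -m handwheel '[[-1,0.7,-0.05,0,0,0,0],[-1,0.69,0,0,0,0,0],[-1,0,0,0.6,0,0,0],[-1,0,0,0.8,0,0,0],[-1,0,0,0.8,0,0,0]]'
python3 -m handwheel '[[-1,0,0,0.4,0,0,0],[-1,0,0,0.2,0,0,0],[-1,0,0,0.1,0,0,0],[-1,0,0,0,0,0,0],[-1,0,0,0,0,0,0]]'
```

```text
clock: 31.15
tool_pos: [0.4434, 0.0827, 0.3066]
orientation: [180.0, 0.0, -180.0]
force: [-0.8, 0.2, -2.0]
opening: 0.0487
gripper_force: 30.0
clock: 31.78
tool_pos: [0.4446, 0.0828, 0.2895]
orientation: [180.0, 0.0, 180.0]
force: [-0.3, 0.1, -4.0]
opening: 0.0483
gripper_force: 30.0
```

```bash
python3 -m handwheel '[[-1,0,0,0.08,0,0,0],[-1,0,0,0.06,0,0,0],[-1,0,0,0,0,0,0],[-1,0,0,0,0,0,0]]'
python3 -m handwheel '[[0.2,0,0,0,0,0,0],[0.4,0,0,0,0,0,0],[0.6,0,0,0,0,0,0],[1,0,0,0,0,0,0],[1,0,0,0,0,0,0]]'
python3 -m handwheel '[[1,0,0,-0.5,0,0,0],[1,0,0,-0.9,0,0,0],[1,0,0,-1,0,0,0],[1,0,0,-1,0,0,0],[1,0,0,-0.6,0,0,0]]'
python3 - <<'E'
from h import *
np.set_printoptions(precision=4,suppress=True)
w=take("wrist","w11.png"); b=take("side","s11.png"); a=take("scene","a11.png")
p=ctr(blob(col(w,3,18,150,100),(0,512,0,232)));print("cap",p,onz(w,*p,.141))
for s in (a,b):
    q=ctr(blob(col(s,3,18,150,80),(190,260,100,200))); print(q,tri(w,p,s,q))
E
```

```text
clock: 32.28
tool_pos: [0.4446, 0.0827, 0.2858]
orientation: [-180.0, 0.0, -180.0]
force: [0.9, -0.8, -0.8]
opening: 0.0486
gripper_force: 30.0
clock: 32.9
tool_pos: [0.4445, 0.0827, 0.2857]
orientation: [180.0, 0.0, -180.0]
force: [0.0, -0.0, -0.0]
opening: 0.0838
gripper_force: 0.0
clock: 33.52
tool_pos: [0.4446, 0.0828, 0.3876]
orientation: [179.9, 0.1, -180.0]
force: [-0.2, 0.1, -0.2]
opening: 0.0876
gripper_force: 0.0
cap [255.0556 198.0167] [0.4413 0.0827 0.141 ]
[237.6673 171.7384] (array([0.4454, 0.0828, 0.1248]), np.float64(0.000966448506570563))
[223.0256 162.5216] (array([0.447 , 0.0819, 0.1226]), np.float64(0.0017828321299641699))
```

The glass bottle stands in the large saucer, with its cap centre at about (0.4455, 0.0825, 0.124). Now the rack.

```bash
python3 -m handwheel '[[1,0,-1,0,0,0,0],[1,0,-1,0,0,0,0],[1,0,-1,0,0,0,0],[1,0,-1,0,0,0,0],[1,0,-1,0,0,0,0]]'
python3 -m handwheel '[[1,0,-1,0,0,0,0],[1,0,-1,0,0,0,0],[1,0,-1,0,0,0,0],[1,0,-1,0,0,0,0],[1,0,-1,0,0,0,0]]'
python3 -m handwheel '[[1,-0.7,-1,0,0,0,0],[1,-0.7,-1,0,0,0,0],[1,-0.7,-1,0,0,0,0],[1,-0.7,-1,0,0,0,0],[1,-0.7,-1,0,0,0,0]]'
python3 -m handwheel '[[1,-0.7,-1,0,0,0,0],[1,-0.7,-1,0,0,0,0],[1,-0.7,-1,0,0,0,0],[1,0,-1,0,0,0,0],[1,0,0,0,0,0,0]]'
python3 -m handwheel '[[1,0,0,0,0,0,-1],[1,0,0,0,0,0,-1],[1,0,0,0,0,0,-1],[1,0,0,0,0,0,-1],[1,0,0,0,0,0,-1]]'
python3 -m handwheel '[[1,0,0,0,0,0,-1],[1,0,0,0,0,0,-1],[1,0,0,0,0,0,-1],[1,0,0,0,0,0,-1],[1,0,0,0,0,0,-1]]'
python3 -m handwheel '[[1,0,0,0,0,0,-1],[1,0,0,0,0,0,-1],[1,0,0,0,0,0,-1],[1,0,0,0,0,0,-1],[1,0,0,0,0,0,-1]]'
python3 -m handwheel '[[1,0,0,0,0,0,-1],[1,0,0,0,0,0,-1],[1,0,0,0,0,0,-0.9],[1,0,0,0,0,0,0]]'
cat > rk.py <<'E'
from h import *
np.set_printoptions(precision=4,suppress=True)
w=take("wrist","r%d.png"%int(get_obs()["clock"]*10)); a=take("scene"); b=take("side")
m=cv2.morphologyEx(col(w,105,128),cv2.MORPH_CLOSE,np.ones((9,9)))
c=blob(m,(150,360,60,300)); print(cv2.boundingRect(c),cv2.contourArea(c))
for z in (0,.03):
    W=np.array([onz(w,*q,z)[:2] for q in c[:,0]],np.float32)*1000; print(z,cv2.minAreaRect(W))
p=cv2.minAreaRect(c)[0]
for s,bx in [(a,(310,350,230,262)),(b,(355,402,190,218))]:
    q=np.array(cv2.minAreaRect(blob(col(s,105,128),bx))[0]); print("  two-view",q,*tri(w,p,s,q))
o=get_obs(); print(np.array(o["tool_pos"]),o["orientation"])
E
python3 rk.py
```

```text
clock: 34.3
tool_pos: [0.4441, -0.0431, 0.3844]
orientation: [-180.0, -0.1, 180.0]
force: [0.7, 0.4, 0.8]
opening: 0.0876
gripper_force: 0.0
clock: 34.92
tool_pos: [0.4441, -0.1681, 0.3844]
orientation: [180.0, -0.1, 180.0]
force: [1.1, 0.8, 0.3]
opening: 0.0878
gripper_force: 0.0
clock: 35.55
tool_pos: [0.5323, -0.2931, 0.3839]
orientation: [180.0, -0.1, 180.0]
force: [0.3, 1.0, -0.4]
opening: 0.0877
gripper_force: 0.0
clock: 36.17
tool_pos: [0.5838, -0.3939, 0.3837]
orientation: [179.9, -0.1, 179.9]
force: [0.1, 0.9, 0.7]
opening: 0.0876
gripper_force: 0.0
clock: 36.8
tool_pos: [0.5838, -0.3918, 0.3854]
orientation: [180.0, -0.0, -149.8]
force: [-0.3, -0.4, 0.3]
opening: 0.0874
gripper_force: 0.0
clock: 37.42
tool_pos: [0.5838, -0.3918, 0.3854]
orientation: [180.0, 0.0, -119.8]
force: [-0.2, -0.2, 0.0]
opening: 0.0876
gripper_force: 0.0
clock: 38.05
tool_pos: [0.5838, -0.3918, 0.3854]
orientation: [180.0, 0.0, -89.8]
force: [-0.6, 0.3, 0.5]
opening: 0.0875
gripper_force: 0.0
clock: 38.55
tool_pos: [0.584, -0.3919, 0.3855]
orientation: [180.0, 0.0, -72.6]
force: [0.7, -0.0, 0.1]
opening: 0.088
gripper_force: 0.0
(232, 126, 45, 79) 3375.0
0 ((587.5927124023438, -396.042236328125), (57.63883972167969, 103.06328582763672), 17.982973098754883)
0.03 ((588.8828735351562, -400.9119567871094), (52.912689208984375, 94.61256408691406), 17.983007431030273)
  two-view [328.5047 245.8915] [ 0.5889 -0.3995  0.0087] 0.001039702342127415
  two-view [383.5 205. ] [ 0.5886 -0.4095  0.0136] 0.01900874457599245
[ 0.5842 -0.3921  0.3856] [179.9956   0.0089 -72.7053]
```

```bash
python3 - <<'E'
from h import *
import pickle
pickle.dump(take("wrist"),open("v1.pkl","wb"))
E
python3 -m handwheel '[[1,0.32,-0.07,0.3,0,0,-0.1],[1,0,0,0.9,0,0,0],[1,0,0,0.9,0,0,0],[1,0,0,0.9,0,0,0],[1,0,0,0.6,0,0,0]]'
python3 -m handwheel '[[1,0,0,0,0,0,0],[1,0,0,0,0,0,0]]'
python3 rk.py
python3 - <<'E'
from h import *
import pickle
np.set_printoptions(precision=3,suppress=True)
s=pickle.load(open("v1.pkl","rb")); w=take("wrist")
g=lambda s:cv2.cvtColor(s["color"],cv2.COLOR_RGB2GRAY)
P=cv2.goodFeaturesToTrack(g(s)[:208,:200],60,.01,5)
init=np.array([[proj(w,onz(s,*p[0],.05))] for p in P],np.float32)
Q,st,er=cv2.calcOpticalFlowPyrLK(g(s),g(w),P.astype(np.float32),init,winSize=(15,15),flags=cv2.OPTFLOW_USE_INITIAL_FLOW)
L=[]
for p,q,k,e in zip(P,Q,st,er):
    if k and e<12:
        X,d=tri(s,p[0],w,q[0])
        if d<.003 and X[2]>.03: L.append(X)
print(np.array(sorted(L,key=lambda x:x[0]))[:12])
E
```

```text
clock: 39.38
tool_pos: [0.5884, -0.3996, 0.2937]
orientation: [179.9, 0.1, -72.0]
force: [0.1, -0.3, 0.1]
opening: 0.0875
gripper_force: 0.0
clock: 39.62
tool_pos: [0.5889, -0.3997, 0.2964]
orientation: [-180.0, -0.1, -72.0]
force: [0.6, -0.4, 1.3]
opening: 0.0877
gripper_force: 0.0
(227, 138, 61, 102) 5651.0
0 ((587.1121215820312, -395.5071105957031), (58.84815979003906, 105.27049255371094), 17.506303787231445)
0.03 ((589.4848022460938, -402.82086181640625), (52.472076416015625, 93.86455535888672), 17.506362915039062)
  two-view [328.5047 245.8915] [ 0.5882 -0.4006  0.0097] 0.0006685688813793925
  two-view [383.5 205. ] [ 0.588  -0.4104  0.0145] 0.01751106329795014
[ 0.5888 -0.3995  0.2968] [-179.9279   -0.0655  -71.9964]
[[ 0.696 -0.517  0.04 ]
 [ 0.747 -0.372  0.045]]
```

```bash
python3 -m handwheel '[[1,0,0,0.6,0,0,0],[1,0,0,0.9,0,0,0],[1,0,0,0.9,0,0,0],[1,0,0,0.8,0,0,0],[1,0,0,0.7,0,0,0]]'
python3 -m handwheel '[[1,0,0,0.4,0,0,0],[1,0,0,0,0,0,0],[-1,0,0,0,0,0,0],[-1,0,0,0,0,0,0],[-1,0,0,0,0,0,0]]'
python3 -m handwheel '[[-1,0,0,0,0,0,0],[-1,0,0,0,0,0,0],[-1,0,0,0,0,0,0],[-1,0,0,0,0,0,0]]'
```

```text
clock: 40.45
tool_pos: [0.5884, -0.3993, 0.1966]
orientation: [180.0, 0.0, -72.0]
force: [0.0, 0.2, -0.4]
opening: 0.0878
gripper_force: 0.0
clock: 41.08
tool_pos: [0.5887, -0.3995, 0.1889]
orientation: [-180.0, -0.0, -72.0]
force: [0.4, 0.4, 0.6]
opening: 0.0631
gripper_force: 0.0
clock: 41.58
tool_pos: [0.5887, -0.3994, 0.1887]
orientation: [-180.0, -0.0, -72.0]
force: [-1.3, 2.3, 6.0]
opening: 0.0597
gripper_force: 30.0
```

```bash
python3 -m handwheel '[[-1,0,0,-0.4,0,0,0],[-1,0,0,-0.8,0,0,0],[-1,0,0,-1,0,0,0],[-1,0,0,-1,0,0,0],[-1,0,0,-1,0,0,0]]'
python3 -m handwheel '[[-1,0,0,-1,0,0,0],[-1,0,0,-1,0,0,0],[-1,0,0,-1,0,0,1],[-1,0,0,-0.8,0,0,1],[-1,0,0,-0.5,0,0,1]]'
python3 -m handwheel '[[-1,0,0.5,0,0,0,0],[-1,-0.5,0.9,0,0,0,0],[-1,-0.9,0.9,0,0,0,0],[-1,-1,0.9,0,0,0,0],[-1,-1,0.9,0,0,0,0]]'
python3 -m handwheel '[[-1,-1,0.9,0,0,0,0],[-1,-1,0.7,0,0,0,0],[-1,-1,0,0,0,0,0],[-1,-1,0,0,0,0,0],[-1,-1,0,0,0,0,0]]'
python3 -m handwheel '[[-1,-1,0,0,0,0,0],[-1,-1,0,0,0,0,0],[-1,-1,0,0,0,0,0],[-1,-1,0,0,0,0,0],[-1,-1,0,0,0,0,0]]'
```

```text
clock: 42.2
tool_pos: [0.5885, -0.3994, 0.2954]
orientation: [-180.0, -0.0, -72.0]
force: [0.5, 0.3, -1.0]
opening: 0.0598
gripper_force: 30.0
clock: 42.82
tool_pos: [0.5883, -0.3994, 0.4036]
orientation: [-179.9, -0.1, -90.2]
force: [0.1, 0.5, -0.9]
opening: 0.0595
gripper_force: 30.0
clock: 43.45
tool_pos: [0.4841, -0.3137, 0.4003]
orientation: [180.0, 0.0, -89.9]
force: [0.6, -0.6, -0.2]
opening: 0.0596
gripper_force: 30.0
clock: 44.08
tool_pos: [0.4447, -0.1888, 0.4005]
orientation: [180.0, 0.0, -89.9]
force: [-0.1, 1.2, -0.7]
opening: 0.0597
gripper_force: 30.0
clock: 44.7
tool_pos: [0.4448, -0.0641, 0.4005]
orientation: [180.0, 0.0, -89.9]
force: [-0.3, 0.4, -0.7]
opening: 0.0597
gripper_force: 30.0
```

```bash
python3 -m handwheel '[[-1,-1,0,0,0,0,0],[-1,-1,0,0,0,0,0],[-1,-1,0,0,0,0,0],[-1,-1,0,0,0,0,0],[-1,-1,0,0,0,0,0]]'
python3 -m handwheel '[[-1,-1,0,0,0,0,0],[-1,-1,0,0,0,0,0],[-1,-1,0,0,0,0,0],[-1,-1,0,0,0,0,0],[-1,-1,0,0,0,0,0]]'
python3 -m handwheel '[[-1,-1,0,0,0,0,0],[-1,-1,0,0,0,0,0],[-1,-1,0,0,0,0,0],[-1,-1,0,0,0,0,0],[-1,-1,0,0,0,0,0]]'
python3 -m handwheel '[[-1,-0.5,-0.08,0,0,0,0.75],[-1,0,0,0,0,0,0.75],[-1,0,0,0,0,0,0],[-1,0,0,0,0,0,0]]'
cat > tr.py <<'E'
from h import *
np.set_printoptions(precision=4,suppress=True)
w=take("wrist","tr%d.png"%int(get_obs()["clock"]*10)); a=take("scene")
p0=proj(w,[.447,.218,.004]); print("exp",p0)
m=dark(w); m[208:]=0
c=blob(m,(int(p0[0])-90,int(p0[0])+90,0,208)); print(cv2.boundingRect(c))
W=np.array([onz(w,*q,.004)[:2] for q in c[:,0]],np.float32)*1000; print("world rect mm",cv2.minAreaRect(W))
p=cv2.minAreaRect(c)[0]; print(tri(w,p,a,cv2.minAreaRect(blob(dark(a,90),(214,235,172,188)))[0]))
c=blob(col(w,105,128),(150,360,100,300)); print("rack px",cv2.boundingRect(c)); 
o=get_obs(); z=o["tool_pos"][2]-.1887; x,y,ww,hh=cv2.boundingRect(c)
top=c[c[:,0,1]<y+4][:,0].mean(0); print("rack near end",onz(w,*top,z), "z",z,np.array(o["tool_pos"]),o["orientation"])
E
python3 tr.py
```

```text
clock: 45.32
tool_pos: [0.445, 0.0607, 0.4004]
orientation: [180.0, 0.0, -89.8]
force: [0.6, -0.5, 0.1]
opening: 0.0597
gripper_force: 30.0
clock: 45.95
tool_pos: [0.4452, 0.1855, 0.4005]
orientation: [180.0, -0.0, -89.8]
force: [-0.4, 0.6, -2.1]
opening: 0.0602
gripper_force: 30.0
clock: 46.58
tool_pos: [0.446, 0.3122, 0.4006]
orientation: [180.0, -0.0, -90.0]
force: [0.1, 0.9, -1.0]
opening: 0.0599
gripper_force: 30.0
clock: 47.08
tool_pos: [0.448, 0.3234, 0.4006]
orientation: [180.0, -0.0, -98.9]
force: [-0.2, 0.2, -1.0]
opening: 0.0598
gripper_force: 30.0
exp [243.1533  86.9962]
(216, 38, 58, 95)
world rect mm ((445.10784912109375, 218.20274353027344), (111.06452941894531, 70.22958374023438), 80.74169158935547)
(array([0.4426, 0.2172, 0.0065]), np.float64(0.004957689570852439))
rack px (205, 148, 105, 92)
rack near end [0.4391 0.2748 0.212 ] z 0.21201262772168503 [0.448  0.3231 0.4007] [-179.9987    0.004   -98.9429]
```

```bash
python3 - <<'E'
from h import *
a=take("scene")
for p in [(285.7,210.2),(255.7,169.5),(256.2,162)]: print(onz(a,*p,0.0),onz(a,*p,0.02))
for p in [(257,150.5),(288.5,183)]: print("top",onz(a,*p,0.175))
E
python3 -m handwheel '[[-1,0.8,-0.1,0,0,0,0],[-1,0.9,-0.1,0,0,0,0],[-1,0.9,-0.1,0,0,0,0],[-1,0.9,-0.1,0,0,0,0],[-1,0.68,-0.2,0,0,0,-0.0]]'
python3 -m handwheel '[[-1,0,0,0.6,0,0,0],[-1,0,0,0.9,0,0,0],[-1,0,0,0.9,0,0,0],[-1,0,0,0.6,0,0,0],[-1,0,0,0,0,0,0]]'
```

```text
[ 0.5738958  -0.11353612  0.        ] [ 0.55863609 -0.13639351  0.02      ]
[0.62316605 0.24198881 0.        ] [0.60707938 0.21316424 0.02      ]
[0.66036092 0.30416155 0.        ] [0.64364997 0.27429347 0.02      ]
top [0.56628147 0.12968364 0.175     ]
top [ 0.54747578 -0.16276512  0.175     ]
clock: 47.85
tool_pos: [0.4464, 0.2157, 0.401]
orientation: [-180.0, 0.0, -99.0]
force: [-0.5, 1.1, -0.9]
opening: 0.0597
gripper_force: 30.0
clock: 48.48
tool_pos: [0.4463, 0.2175, 0.3243]
orientation: [179.9, -0.1, -99.0]
force: [-0.5, -1.0, -1.0]
opening: 0.0597
gripper_force: 30.0
```

```bash
python3 -m handwheel '[[-1,-0.04,0,0.6,0,0,0],[-1,0,0,0.9,0,0,0],[-1,0,0,0.9,0,0,0],[-1,0,0,0.7,0,0,0],[-1,0,0,0.6,0,0,0]]'
python3 -m handwheel '[[-1,0,0,0.5,0,0,0],[-1,0,0,0.4,0,0,0],[-1,0,0,0.3,0,0,0],[-1,0,0,0,0,0,0],[-1,0,0,0,0,0,0]]'
```

```text
clock: 49.1
tool_pos: [0.4467, 0.2187, 0.2324]
orientation: [-180.0, 0.0, -99.0]
force: [-0.8, 1.2, -1.2]
opening: 0.0599
gripper_force: 30.0
clock: 49.72
tool_pos: [0.4468, 0.2187, 0.2035]
orientation: [-180.0, 0.0, -99.0]
force: [0.4, 0.2, 0.1]
opening: 0.0598
gripper_force: 30.0
```

```bash
python3 -m handwheel '[[-1,0,0,0.2,0,0,0],[-1,0,0,0.15,0,0,0],[-1,0,0,0.06,0,0,0],[-1,0,0,0,0,0,0],[-1,0,0,0,0,0,0]]'
python3 -m handwheel '[[0.4,0,0,0,0,0,0],[0.6,0,0,0,0,0,0],[0.8,0,0,0,0,0,0],[1,0,0,0,0,0,0],[1,0,0,0,0,0,0]]'
python3 -m handwheel '[[1,0,0,-0.5,0,0,0],[1,0,0,-0.9,0,0,0],[1,0,0,-1,0,0,0],[1,0,0,-1,0,0,0],[1,0,0,-1,0,0,0]]'
python3 -m handwheel '[[1,0,0,-1,0,0,0],[1,0,0,-1,0,0,0],[1,0,0,-1,0,0,0],[1,-1,0,-0.5,0,0,0],[1,-1,0,0,0,0,0]]'
python3 -m handwheel '[[1,-1,0,0,0,0,0],[1,0,0,0,0,0,0],[1,0,0,0,0,0,0]]'
python3 - <<'E'
from h import *
w=take("wrist"); a=take("scene"); b=take("side")
A=cv2.resize(w["color"][:230],(512,230)); B=cv2.resize(a["color"][135:285,185:365],(400,333),interpolation=cv2.INTER_CUBIC); C=cv2.resize(b["color"][130:250,200:400],(400,240),interpolation=cv2.INTER_CUBIC)
M=np.zeros((563,800,3),np.uint8); M[:230,:512]=A; M[230:,:400]=B; M[230:470,400:]=C
cv2.imwrite("pics/fin.png",M[...,::-1])
E
```

```text
clock: 50.35
tool_pos: [0.4467, 0.2186, 0.1929]
orientation: [-180.0, 0.0, -99.0]
force: [0.7, -0.0, -1.1]
opening: 0.0596
gripper_force: 30.0
clock: 50.98
tool_pos: [0.4467, 0.2186, 0.1929]
orientation: [-180.0, 0.0, -99.0]
force: [0.2, -0.5, -0.4]
opening: 0.0866
gripper_force: 0.0
clock: 51.6
tool_pos: [0.4466, 0.2184, 0.3047]
orientation: [-180.0, 0.0, -99.0]
force: [0.3, 0.3, -0.4]
opening: 0.0877
gripper_force: 0.0
clock: 52.22
tool_pos: [0.4547, 0.2686, 0.3924]
orientation: [-179.9, 0.2, -99.0]
force: [-0.2, 0.1, -1.4]
opening: 0.0876
gripper_force: 0.0
clock: 52.6
tool_pos: [0.4582, 0.2929, 0.3894]
orientation: [179.9, -0.1, -99.0]
force: [0.2, -0.0, -0.2]
opening: 0.088
gripper_force: 0.0
```

View pics/fin.png

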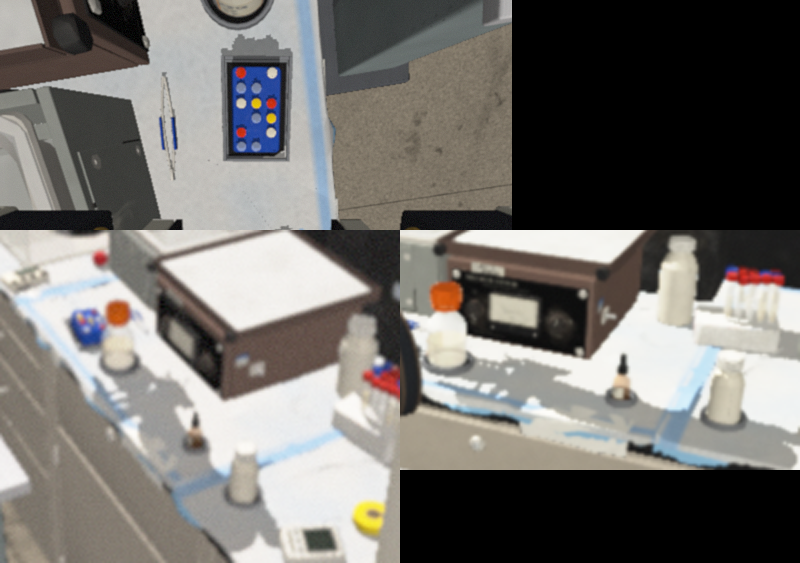

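The rack lies inside the tray (centre at (256,108) in the wrist part). All three bottles are upright in their saucers and the timers look untouched. I'll run one numeric check of the rack against the tray rim.

```bash
python3 - <<'E'
from h import *
w=take("wrist")
c=blob(cv2.morphologyEx(col(w,105,128,100,30),cv2.MORPH_CLOSE,np.ones((9,9))),(215,300,40,170))
W=np.array([onz(w,*q,.034)[:2] for q in c[:,0]],np.float32)*1000; print("rack",cv2.minAreaRect(W))
h=hsvof(w); m=((h[...,2]<175)&(h[...,1]<60)|(dark(w)>0)|(col(w,105,128,100,30)>0)).astype(np.uint8)
for q in [(222,57),(291,57),(289,160),(223,160)]: print(onz(w,*q,.01)[:2])
E
```

```text
rack ((445.6522216796875, 218.89901733398438), (95.52560424804688, 56.451454162597656), 80.84016418457031)
[0.47532506 0.15199187]
[0.39565463 0.16465753]
[0.41352959 0.28426165]
[0.49669688 0.27100068]
```

```bash
python3 -c "
from plant import *
print(close_job())"
```

```text
the job is handed in; nothing more can be done
None
```

The job is handed in after about 53 s of robot time: by my last camera check all three bottles stand upright in their saucers, the rack lies flat and lengthways in the tray, and the timers were never touched.

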